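# Roll a brass bar into the V of a sawing rest and set the keeper on it

### The job

Get the round brass bar ready for sawing: with the fingertips, roll it over the bench by its side, up the low ramp and into the V of the sawing rest, then push its end along the V until the bar is fully home against the stop. Finally swing the keeper over so that its pad rests on the bar. The bar is only pushed, never picked up, and the other things on the bench stay where they are.

Things in the scene. Friction and masses are not known exactly. Their poses are not given: they have to be found in the camera images.
- brass_bar: Loose solid round bar of polished brass, 30 mm diameter, 110 mm long, 0.5 to 0.83 kg, lying on its side on the bench to the right of the sawing rest. Origin on its axis at mid length (15 mm above the bench); x runs along its axis, y and z turn as it rolls. Friction about 0.35 on everything; pushed by its side it rolls, and soon stops when left.
- saw_rest: Aluminium sawing rest (V-block with length stop), x from -105 to +80 mm, y from -40 to +59 mm, screwed down. Origin at bench level under the axis of a bar lying in the V; x runs along the V away from the robot to the stop, y to the back wall and keeper, z up. Open side -y, where the bar enters. A bar in the V has its axis at y = 0, z = 18 mm, top at z = 33 mm. A thin saw kerf crosses at x = 46 mm.
- ramp_foot (a point): Middle of the ramp's lower edge, at x = 0, y = -40 mm, z = 0 of the rest. The ramp runs over the rest's whole length and rises evenly from here to the crest.
- crest (a point): Middle of the crest, at x = 0, y = -12 mm, z = 6.5 mm of the rest. Behind it the V's near flank falls at 30 degrees to a 2 mm high flat (y from -2 to +8 mm); the back wall then rises at 60 degrees to y = 22 mm, z = 26 mm. A bar whose axis has passed y = -10 mm rolls down into the V by itself.
- v_end (a point): Open end of the V, the one nearest the robot, at x = -105 mm, y = 0, z = 18 mm of the rest. A bar just rolled in may stick out here; fingers may enter the V here behind the bar's end.
- stop_face (a point): Centre of the stop's flat face, a 12 mm steel button on a 35 mm high plate (y from -10 to +24 mm), at x = 70 mm, y = 0, z = 18 mm of the rest. A bar that is home touches it with its end: its origin then lies 55 mm short of here, at x = 15 mm of the rest. The bar must enter the V short of it.
- keeper_pivot (a point): Pivot of the keeper, at x = -10, y = 44, z = 38 mm of the rest, its axis along the rest's x, in a bracket 45 mm high (x from -21 to +1 mm) on a 10 mm high flange behind the back wall.
- keeper (a joint): Angle of the keeper, a steel arm 10 mm wide, 7 mm thick. 0 = leaning back 45 degrees (towards +y of the rest), 0.785 = upright, 2.36 = level over the V, its rubber pad (44 mm from the pivot) on a bar lying there. It starts leaning back. The stiff hinge lets it stand where left (2 N at the ball moves it); pushed some 50 degrees past upright it sinks onto the bar by its weight.
- keeper_tip (a point): Centre of the black ball, 16 mm diameter, at the free end of the keeper, 60 mm from the pivot.
- caliper: Sliding caliper, 170 x 54 x 5 mm, on the left; a bystander, leave it alone. Origin: centre of its underside.
- chasing_hammer: Hammer with wooden handle, 216 mm long, 25 mm high, on the left; a bystander, leave it alone. Origin: centre of its underside.
- tweezers: Steel tweezers, 124 mm long, 8 mm high, on the right; a bystander, leave it alone. Origin: centre of its underside.
- pliers: Pliers with blue handles, 140 mm long, 10 mm high, at the back right; a bystander, leave it alone. Origin: centre of its underside.
- bench_block: Steel block, 56 x 56 x 31 mm, at the back; a bystander, leave it alone. Origin: centre of its underside.
- cream_jar: Low jar with black cap, 41 mm diameter, 34 mm high, at the back; a bystander, leave it alone. Origin: centre of its underside.
- mandrel: Tapered steel ring mandrel, 291 mm long, 28 mm high, on the right; a bystander, leave it alone. Origin: centre of its underside.

How it is judged:
On the way, in this order (a step that is already met when the one before it is completed fails the run):
1. the bar lies in the V with its end against the stop, while the keeper still stands clear of it (y of brass_bar in the frame of saw_rest between -0.003 and 0.003 m and z of brass_bar in the frame of saw_rest between 0.0155 and 0.0205 m and x of brass_bar in the frame of saw_rest above 0.013 m and angle between the x axis of brass_bar and the x axis of saw_rest, either way round below 0.04 rad and value of joint keeper below 1.5 rad), for 0.2 s.
2. the keeper's pad rests on the bar (y of brass_bar in the frame of saw_rest between -0.003 and 0.003 m and z of brass_bar in the frame of saw_rest between 0.0155 and 0.0205 m and x of brass_bar in the frame of saw_rest above 0.013 m and angle between the x axis of brass_bar and the x axis of saw_rest, either way round below 0.04 rad and value of joint keeper between 2.28 and 2.44 rad and contact force between keeper and brass_bar above 0.03 N), for 0.2 s.
At the end, for the whole second after the job is handed in: The bar lies at rest in the V (axis within 3 mm of its seat sideways and 2.5 mm in height, within 0.04 rad of the V), its end within 2 mm of the stop, and the keeper lies level (2.28 to 2.44 rad) with its pad bearing on the bar (all of step 2 and linear speed of brass_bar below 0.01 m/s and velocity of joint keeper below 0.1 rad/s); the robot touches nothing.
It fails at once if the bar is picked up (its axis more than 5 mm above where it lies on the bench before it is at the rest, or more than 30 mm above the bench anywhere) (height (world z) of brass_bar above 0.03 m or (height (world z) of brass_bar above 0.02 m and y of brass_bar in the frame of saw_rest below -0.06 m)).
It fails at once if one of the other loose things on the bench (caliper, hammer, tweezers, pliers, steel block, jar, mandrel) is moved more than 20 mm (distance of any of caliper, chasing_hammer, tweezers, pliers, bench_block, cream_jar, mandrel from where it was at the start of the episode above 0.02 m).
It also fails if it takes over 58 s, if anything falls off the work surface, if the arm or the gripper's body presses on something with over 40 N, if the wrist force passes 120 N, or if a joint passes its speed limit or range.

### The arm

A 6-joint arm with a two-finger parallel gripper is mounted at the origin on a cart in front of the work surface, level with it; the furniture and walls round the work are solid. World frame = base frame: x ahead of the robot, y to its left, z up, the work surface at z = 0. Lengths are in m, angles in rad, forces in N, time in s.
With the tool pointing down it reaches from about 0.425 to 0.95 m from the base axis. Payload 3.5 kg.
Tool frame: the origin (TCP) lies between the finger pads; the fingertips stand 19 mm ahead of it and the grasp point (between the pads) is the TCP (ctrl.nose_length is the distance from the TCP to the fingertips, in m); z points along the fingers, y is the line along which they close (so a half turn about z gives the same grasp; the last joint's range is limited). The gripper opens to 85 mm and grips with 20 to 120 N. Pads are 22 mm wide; open, the fingers measure 114 mm over their backs; the gripper's body (76 mm by 85 mm) begins 54 mm behind the grasp point. The pads swing forward as they close: fully open they stand 13 mm farther back than shut.
Start: joints at [1.136, 0.286, 1.577, -0, 1.279, -0.15], TCP at [0.19, 0.648, 0.25] pointing down, gripper open.
Joint ranges: [-2.77, 2.77], [-0.9, 2.22], [0.21, 2.48], [-1.53, 4.67], [0.24, 2.81], [-2.84, 2.84]. Speed limits (rad/s): [2.79, 2.79, 3.14, 3.14, 3.14, 3.14].

### API

Orientations are given as a unit quaternion [x, y, z, w].
In Python, from plant import ctrl gives the robot as it stands.
- The arm moves only by the tool apply_moves, never from a script. Its argument "series" is a list of rows, each a list of 6 numbers: the shift along the world's x, y, z scaled (see below), then the turn, a rotation vector about the world's x, y, z scaled (see below). A call has 1 to 20 rows; each row is the pose to reach, as a shift and turn from the pose commanded when the call began; what a row does not reach only later rows make up. The controller multiplies each number of a shift by 0.8 m and each number of a turn by 45 degrees. A row lasts 1/8 s, in which the tool goes at most 62.5 mm and 10.7 degrees, less where a joint would pass 70% of its speed; a pose out of reach is approached as far as the arm can. A call with a number of a shift or a turn outside -1 to 1 is refused whole. A call with a gripper value outside its range is refused whole. "jaw" is the opening, from 0 (shut) to 1 (fully open), set as the call begins (left out, the last holds). The fingers move at their own pace and stop on an object; "squeeze" is the grip in N (left out, the last holds). Time passes only in rows, so rows that repeat a pose let the fingers close. It gives the time, the measured TCP pose, the force, the opening and the grip force at its end, in the units of the state.
- ctrl.get_state(): the state, without advancing time (a new reading comes with each control period).
- ctrl.read_camera(name): name is "scene" or "top" or "wrist"; returns the picture (480x640x3 uint8, red, green, blue); there is no depth.
- ctrl.get_calibration(name): a dict with "fx", "fy", "cx", "cy" (pixels), "xyz" and "orientation" of the camera in the world; the wrist camera has in their place "hand_eye" (4x4, takes a point from camera to tool coordinates, whose origin is the TCP and whose axes are the flange's). Camera axes: x right, y up, looking along -z (the intrinsics and any distortion apply to the point x, -y, -z); pixel columns grow to the right and rows downward; lengths in m; the calibration is good to about 2 mm. A picture is of the moment at which its call begins: read the wrist's pose just before it. get_calibration takes no time and is no camera call.
- ctrl.sign_off(): hands the job in; it is judged then, once.
Trained networks look in the newest picture that a camera, given by its name, has taken for a name from the list of things; names that differ only in an ending like _2 or _b are one class to them, and where a whole thing is asked for, a point or a joint stands for the part that bears it (a point fixed in the world has none). Each returns a list of dicts, best first, with "p" (0 to 1); they miss things now and then, are a little off and sometimes report something else, mostly with a low value. They report only what shows in the picture. A call takes as long as a camera call.
- ctrl.boxes_of(thing, camera): "xy" ([column, row] as shares, 0 to 1, of the picture: columns of its width, rows of its height, amid what is visible of it).
- ctrl.silhouettes(thing, camera): "pixels" (480x640 bool, what is visible of it) and "xy" ([column, row] as shares, 0 to 1, of the picture: columns of its width, rows of its height, amid what is visible of it).
The state is a dict: "time": time; "qpos": joint angles; "dq": joint speeds; "joint_efforts": joint torques, N m; "eef_pos": TCP position; "tcp_rot": TCP orientation; "contact_force": force on the tool from outside, world axes, zero at the start; "wrist_torque": the same for the moment, N m; "opening": opening from 0.0 (shut) to 1.0 (fully open); "finger_force": force on a finger pad.
Only numpy, scipy, OpenCV 4.12 (cv2) and the standard library are available. Lean on these libraries where they do the work, as an engineer would, in place of code of your own. Each camera call takes 0.05 s, during which the arm holds its last target. There are 200 camera calls.

## Working session

There is one attempt and no reset: what is moved stays moved. The work goes in short steps, Python scripts to look and compute and a tool call to move; the robot and the scene stay as the last step left them, time stands still between calls to the robot, and variables do not carry over. Pictures are saved under pics/ and viewed, at most 10 in all, crops included, and the job is handed in when it is done.

Besides the shell and the picture viewer there is one more tool, called after "Request:" as name(argument=value, ...) on one line, values as JSON. apply_moves: Moves the arm, as the interface text tells. Shifts and turns lie within -1 to 1; 1 stands for 0.8 m of shift or 45 degrees of turn. Its arguments: {"type":"object","properties":{"series":{"type":"array"},"jaw":{"type":"number"},"squeeze":{"type":"number"}},"required":["series"]}

```bash
mkdir -p pics; ls
python3 - <<'E'
from plant import ctrl
import cv2
for c in ("scene","top"):
    im=ctrl.read_camera(c); cv2.imwrite(f"pics/{c}0.png",im[:,:,::-1]); k=ctrl.get_calibration(c); print(c,k)
    for t in ("brass_bar","saw_rest","keeper","keeper_tip","stop_face","crest","ramp_foot","tweezers","mandrel","pliers"):
        r=ctrl.boxes_of(t,c); print(t,[(round(d["p"],2),round(d["xy"][0]*640),round(d["xy"][1]*480)) for d in r[:2]])
print(ctrl.get_state())
E
```

```text
pics
scene {'fx': 534.5042837065185, 'fy': 534.5042837065185, 'cx': 319.12599319422776, 'cy': 240.3528253869738, 'xyz': array([-0.15704618, -0.80037789,  0.92003131]), 'orientation': array([ 0.41352858, -0.15398131, -0.31698018,  0.8395281 ])}
brass_bar [(0.56, 314, 297)]
saw_rest [(0.7, 275, 242)]
keeper [(0.66, 273, 210)]
keeper_tip [(0.39, 272, 214)]
stop_face [(0.95, 279, 237)]
crest [(0.73, 276, 239)]
ramp_foot [(0.86, 278, 237), (0.72, 424, 373)]
tweezers [(0.53, 359, 363)]
mandrel [(0.97, 422, 372)]
pliers [(0.7, 452, 305)]
top {'fx': 551.9374151412859, 'fy': 551.9374151412859, 'cx': 317.74552160324305, 'cy': 226.38589852999132, 'xyz': array([0.3235946 , 0.00725673, 1.38265274]), 'orientation': array([-0.06913207,  0.05580392,  0.70975594, -0.69882271])}
brass_bar [(0.58, 362, 271)]
saw_rest [(0.96, 263, 235)]
keeper [(0.15, 198, 265)]
keeper_tip [(0.44, 241, 234)]
stop_face [(0.58, 266, 241)]
crest [(0.97, 265, 235)]
ramp_foot [(0.76, 264, 241)]
tweezers [(0.68, 266, 242)]
mandrel [(0.71, 490, 262)]
pliers [(0.91, 451, 173), (0.28, 194, 269)]
{'time': 1.1, 'qpos': array([ 1.13598900e+00,  2.86278505e-01,  1.57667898e+00,  1.00787898e-05,
        1.27859114e+00, -1.50001304e-01]), 'dq': array([ 6.82420320e-05, -7.51571381e-04,  3.70443701e-04, -1.76020903e-03,
       -9.65149272e-04, -2.46219818e-03]), 'joint_efforts': array([ 8.40780085e-04, -4.05977976e+01, -2.92942142e+01, -8.48565787e-05,
        6.10101433e-04, -5.43467607e-06]), 'eef_pos': array([0.18962459, 0.64781428, 0.25035061]), 'tcp_rot': array([1.41923645e-01, 9.89877608e-01, 2.24678420e-05, 1.72383370e-06]), 'contact_force': array([0.52767392, 0.70328857, 0.21108417]), 'wrist_torque': array([-0.03992256,  0.02508597, -0.00890711]), 'finger_force': 0.0, 'opening': 0.9979739751895185}
```

Run:
```python
import cv2
a=cv2.imread("pics/top0.png")[150:350,180:440]; cv2.imwrite("pics/topc.png",cv2.resize(a,(780,600),interpolation=cv2.INTER_CUBIC))
a=cv2.imread("pics/scene0.png")[150:350,180:440]; cv2.imwrite("pics/scenec.png",cv2.resize(a,(780,600),interpolation=cv2.INTER_CUBIC))
```

```text
(no output)
```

View pics/topc.png

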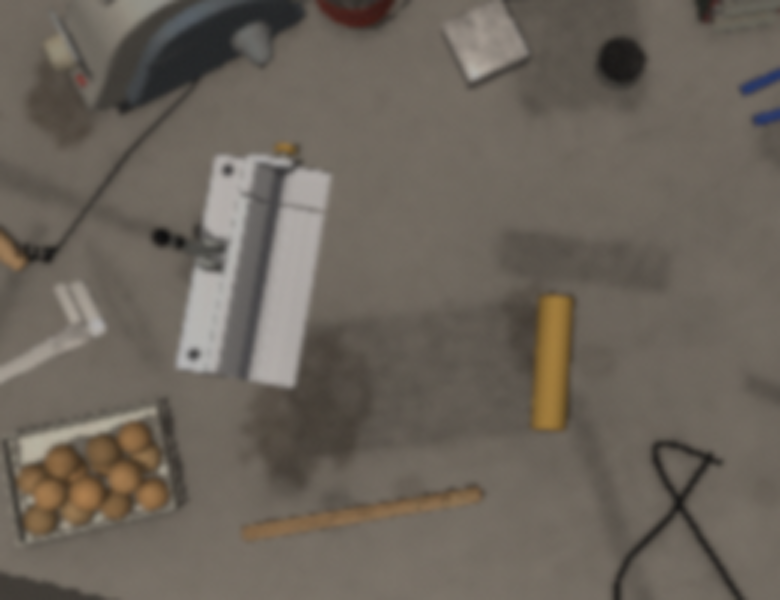

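View pics/scenec.png

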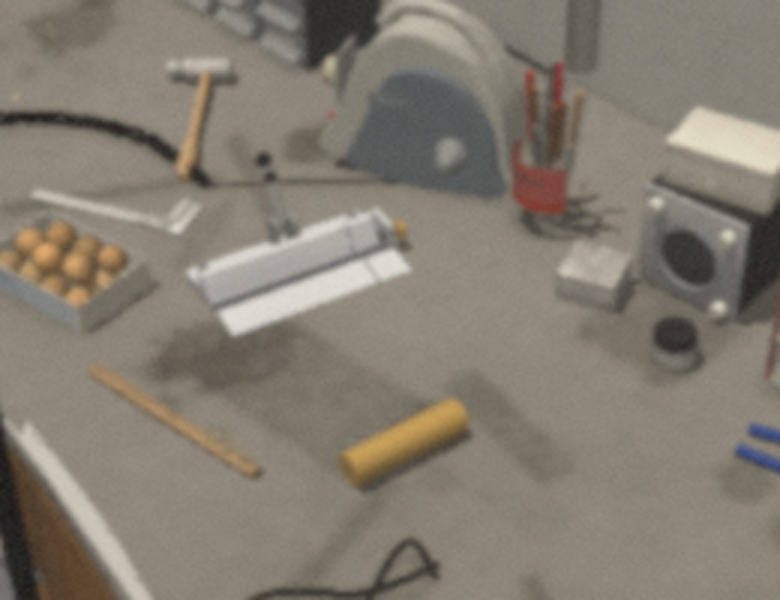

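View pics/top0.png

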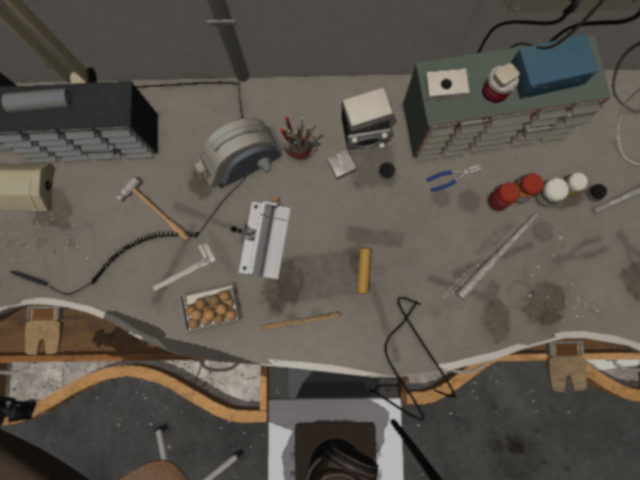

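```bash
cat > h.py <<'E'
import numpy as np, cv2
from scipy.spatial.transform import Rotation as R
from scipy.optimize import least_squares
from plant import ctrl
def ray(cam,px):
    k=ctrl.get_calibration(cam); px=np.atleast_2d(px).astype(float)
    d=np.c_[(px[:,0]-k["cx"])/k["fx"],-(px[:,1]-k["cy"])/k["fy"],-np.ones(len(px))]
    return np.array(k["xyz"]),R.from_quat(k["orientation"]).apply(d)
def plane(cam,px,z):
    o,d=ray(cam,px); return o+d*((z-o[2])/d[:,2])[:,None]
def proj(cam,P):
    k=ctrl.get_calibration(cam); p=R.from_quat(k["orientation"]).inv().apply(np.atleast_2d(P)-k["xyz"])
    return np.c_[k["cx"]+k["fx"]*p[:,0]/-p[:,2],k["cy"]-k["fy"]*p[:,1]/-p[:,2]]
REST=None
def bar(cam,col=(None)):
    s=ctrl.silhouettes("brass_bar",cam)[0]["pixels"]
    r=cv2.minAreaRect(np.argwhere(s)[:,::-1].astype(np.float32)); return s,cv2.boxPoints(r)
E
python3 - <<'E'
from h import *
o=np.array([180,150])
T=np.array([[331,175],[295,386],[178,370],[215,155]])/3+o
S=np.array([[410,268],[229,334]])/3+o
print(plane("top",T[:2],0).round(4),plane("top",T[2:],.01).round(4)); print(plane("scene",S,0).round(4))
for c in("top","scene"):
    ctrl.read_camera(c)
    s,b=bar(c); print(c,s.sum(),b.round(1).tolist()); P=plane(c,b,.02); print(P.round(4).tolist(),P.mean(0).round(4))
# bar manual
print("bar top manual",plane("top",np.array([[557,294],[549,430]])/3+o,.02).round(4))
for c,t in(("top",(161,237)),("scene",(263,159))):
    print("ball",c,plane(c,np.array(t)/3+o,.082).round(4))
E
```

```text
[[0.6192 0.1013 0.    ]
 [0.4396 0.1323 0.    ]] [[0.4536 0.2289 0.01  ]
 [0.6363 0.1994 0.01  ]]
[[0.6255 0.1069 0.    ]
 [0.4406 0.1412 0.    ]]
top 534 [[355.8999938964844, 292.6000061035156], [358.79998779296875, 247.60000610351562], [370.79998779296875, 248.39999389648438], [367.79998779296875, 293.3999938964844]]
[[0.4009, -0.0599, 0.02], [0.5121, -0.07, 0.02], [0.5096, -0.0997, 0.02], [0.3986, -0.0891, 0.02]] [ 0.4553 -0.0797  0.02  ]Traceback (most recent call last):
  File "<stdin>", line 8, in <module>
  File "h.py", line 16, in bar
    s=ctrl.silhouettes("brass_bar",cam)[0]["pixels"]
      ~~~~~~~~~~~~~~~~~~~~~~~~~~~~~~~~~^^^
IndexError: list index out of range
```

Request:
apply_moves(series=[[0.39, -0.75, 0.19, 0, 0, -1], [0.39, -0.75, 0.19, 0, 0, -1], [0.39, -0.75, 0.19, 0, 0, -1], [0.39, -0.75, 0.19, 0, 0, -1], [0.39, -0.75, 0.19, 0, 0, -1], [0.39, -0.75, 0.19, 0, 0, -1], [0.39, -0.75, 0.19, 0, 0, -1], [0.39, -0.75, 0.19, 0, 0, -1], [0.39, -0.75, 0.19, 0, 0, -1], [0.39, -0.75, 0.19, 0, 0, -1], [0.39, -0.75, 0.19, 0, 0, -1], [0.39, -0.75, 0.19, 0, 0, -1], [0.39, -0.75, 0.19, 0, 0, -1]], jaw=0.6)

```text
time: 2.92
eef_pos: [0.5015, 0.0478, 0.4021]
tcp_rot: [0.51, 0.86, 0.0, -0.0]
contact_force: [-0.7, 0.4, -0.0]
opening: 0.605
finger_force: 0.0
```

Request:
apply_moves(series=[[0, 0, 0, 0, 0, -0.87], [0, 0, 0, 0, 0, -0.87], [0, 0, 0, 0, 0, -0.87], [0, 0, 0, 0, 0, -0.87], [0, 0, 0, 0, 0, -0.87]])

```text
time: 3.55
eef_pos: [0.5008, 0.0496, 0.402]
tcp_rot: [0.767, 0.641, -0.0, -0.0]
contact_force: [-0.3, 1.3, -0.3]
opening: 0.602
finger_force: 0.0
```

Run:
```python
from h import *
s=ctrl.get_state(); im=ctrl.read_camera("wrist"); cv2.imwrite("pics/w1.png",im[:,:,::-1])
print(s["time"],s["eef_pos"],R.from_quat(s["tcp_rot"]).as_matrix().round(3),s["qpos"],s["opening"],ctrl.nose_length)
print(ctrl.get_calibration("wrist"))
for t in("brass_bar","saw_rest","stop_face","keeper_tip"):
    print(t,[(round(d["p"],2),round(d["xy"][0]*640),round(d["xy"][1]*480)) for d in ctrl.boxes_of(t,"wrist")[:2]])
```

```text
3.55 [0.50082646 0.04957917 0.4019796 ] [[ 0.178  0.984 -0.001]
 [ 0.984 -0.178  0.   ]
 [ 0.    -0.001 -1.   ]] [-1.03357188e-01 -1.76956846e-01  1.78884761e+00  3.75857657e-04
  1.53034651e+00  7.50795475e-02] 0.6019093983925107 0.019
{'fx': 334.550478525242, 'fy': 334.550478525242, 'cx': 319.05833659786816, 'cy': 239.8297372009072, 'hand_eye': array([[ 4.67277282e-04,  9.47164760e-01,  3.20747094e-01,
         8.21325128e-02],
       [ 9.99999804e-01, -5.76473895e-04,  2.45484900e-04,
         9.72931855e-05],
       [ 4.17416973e-04,  3.20746917e-01, -9.47164844e-01,
        -1.24686465e-01],
       [ 0.00000000e+00,  0.00000000e+00,  0.00000000e+00,
         1.00000000e+00]])}
brass_bar [(0.97, 305, 263)]
saw_rest [(0.63, 333, 95)]
stop_face [(0.81, 337, 92)]
keeper_tip [(0.82, 336, 40)]
```

View pics/w1.png

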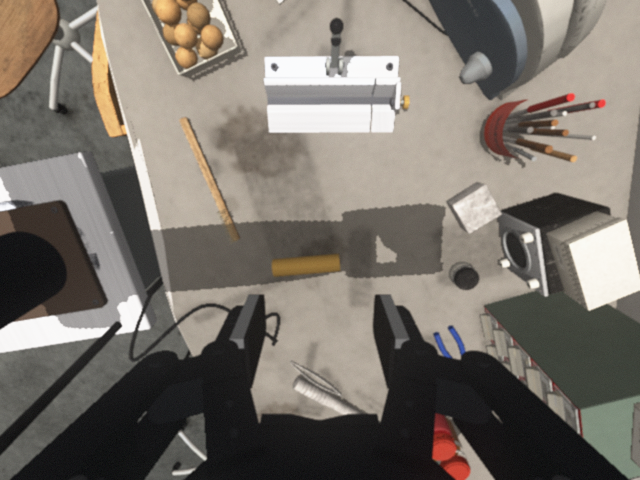

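```bash
cat >> h.py <<'E'
def wplane(px,z,s=None):
    s=s or ctrl.get_state(); k=ctrl.get_calibration("wrist"); H=k["hand_eye"]; px=np.atleast_2d(px).astype(float)
    d=np.c_[(px[:,0]-k["cx"])/k["fx"],-(px[:,1]-k["cy"])/k["fy"],-np.ones(len(px))]
    q=R.from_quat(s["tcp_rot"]); o=s["eef_pos"]+q.apply(H[:3,3]); d=q.apply(d@H[:3,:3].T)
    return o+d*((z-o[2])/d[:,2])[:,None]
E
python3 - <<'E'
from h import *
im=ctrl.read_camera("wrist"); s=ctrl.get_state()
hsv=cv2.cvtColor(im,cv2.COLOR_RGB2HSV)
m=((hsv[...,1]<40)&(hsv[...,2]>190)).astype(np.uint8); m[:, :240]=0; m[:,420:]=0; m[160:]=0
c=max(cv2.findContours(m,0,2)[0],key=cv2.contourArea); print(cv2.contourArea(c),cv2.approxPolyDP(c,3,True)[:,0].tolist())
# foot edge: lowest white pixel per column
for x in range(262,402,6):
    r=np.where(m[:,x])[0]; print(x,r.min() if len(r) else 0,r.max() if len(r) else 0,end="; ")
d=ctrl.silhouettes("brass_bar","wrist")[0]; p=np.argwhere(d["pixels"])[:,::-1].astype(np.float32)
b=cv2.boxPoints(cv2.minAreaRect(p)); print("\nbar",len(p),b.round(1).tolist()); B=wplane(b,.015,s); print(B.round(4).tolist(),B.mean(0).round(4))
mb=((hsv[...,0]>12)&(hsv[...,0]<30)&(hsv[...,1]>130)&(hsv[...,2]>60)).astype(np.uint8); mb[:240]=0; mb[290:]=0; mb[:,:255]=0; mb[:,360:]=0
b=cv2.boxPoints(cv2.minAreaRect(np.argwhere(mb)[:,::-1].astype(np.float32))); B=wplane(b,.015,s);print("col",mb.sum(),b.round(1).tolist(),B.round(4).tolist(),B.mean(0).round(4))
F=wplane([[269,133],[394,131.5]],0,s);print("foot",F.round(4),np.linalg.norm(F[1]-F[0]))
print("flange",wplane([[265,57],[399,56]],.01,s).round(4)); print("ball",wplane([[336,27]],.08,s).round(4))
E
```

```text
3498.5 [[399, 101], [398, 57], [394, 54], [353, 55], [346, 63], [344, 76], [324, 73], [323, 62], [327, 65], [328, 55], [262, 57], [264, 84], [372, 83], [374, 77], [376, 83], [394, 82], [394, 106]]
262 57 80; 268 55 130; 274 55 131; 280 0 131; 286 55 131; 292 55 131; 298 55 131; 304 55 131; 310 55 131; 316 55 131; 322 55 131; 328 55 131; 334 73 132; 340 55 131; 346 63 132; 352 56 132; 358 55 132; 364 55 132; 370 54 131; 376 54 136; 382 54 136; 388 54 131; 394 54 120; 400 76 126; 
bar 1249 [[270.79998779296875, 256.8999938964844], [338.29998779296875, 251.0], [340.0, 270.0], [272.3999938964844, 275.8999938964844]]
[[0.4015, -0.0565, 0.015], [0.5124, -0.0663, 0.015], [0.5097, -0.1001, 0.015], [0.3965, -0.0903, 0.015]] [ 0.455  -0.0783  0.015 ]
col 1093 [[271.0, 258.70001220703125], [337.6000061035156, 252.89999389648438], [339.0, 269.5], [272.5, 275.29998779296875]] [[0.4012, -0.0596, 0.015], [0.5107, -0.0693, 0.015], [0.5082, -0.0989, 0.015], [0.3968, -0.0892, 0.015]] [ 0.4542 -0.0793  0.015 ]
foot [[0.4406 0.1334 0.    ]
 [0.6254 0.1018 0.    ]] 0.18745435368793964
flange [[0.4593 0.2315 0.01  ]
 [0.6409 0.1995 0.01  ]]
ball [[0.5552 0.233  0.08  ]]
```

Request:
apply_moves(series=[[-0.069, -0.223, -0.35, 0, 0, 0.01], [-0.069, -0.223, -0.35, 0, 0, 0.01], [-0.069, -0.223, -0.35, 0, 0, 0.01], [-0.069, -0.223, -0.35, 0, 0, 0.01], [-0.069, -0.223, -0.35, 0, 0, 0.01], [-0.069, -0.223, -0.35, 0, 0, 0.01], [-0.069, -0.223, -0.35, 0, 0, 0.01], [-0.069, -0.223, -0.42, 0, 0, 0.01], [-0.069, -0.223, -0.47, 0, 0, 0.01], [-0.069, -0.223, -0.47, 0, 0, 0.01], [-0.069, -0.223, -0.47, 0, 0, 0.01]])

```text
time: 5.28
eef_pos: [0.4484, -0.1311, 0.0286]
tcp_rot: [0.766, 0.643, 0.001, 0.002]
contact_force: [0.3, -1.4, 1.1]
opening: 0.607
finger_force: 0.0
```

```bash
cat >> h.py <<'E'
O=np.array([.5522,.1548]); X=np.array([.985,-.172]); Y=np.array([.172,.985])
def rf(P): 
    P=np.atleast_2d(P)[:,:2]-O; return np.c_[P@X,P@Y].round(4)
def wbar(z=.015):
    ctrl.read_camera("wrist"); s=ctrl.get_state(); d=ctrl.silhouettes("brass_bar","wrist")
    if not d: return None
    p=np.argwhere(d[0]["pixels"])[:,::-1].astype(np.float32); b=cv2.boxPoints(cv2.minAreaRect(p)); return d[0]["p"],rf(wplane(b,z,s)).tolist(),b.round().tolist()
E
python3 - <<'E'
from h import *
im=ctrl.read_camera("wrist"); cv2.imwrite("pics/w2.png",im[:,:,::-1]); print(wbar()); s=ctrl.get_state(); print(s["time"],s["eef_pos"],rf(s["eef_pos"]),s["contact_force"])
E
```

```text
(0.75, [[-0.116, -0.2367], [0.0023, -0.2271], [0.009, -0.258], [-0.1181, -0.269]], [[165.0, 176.0], [456.0, 151.0], [462.0, 225.0], [171.0, 250.0]])
5.425 [ 0.44828354 -0.1313555   0.02876322] [[-0.0531 -0.2997]] [-0.38537834  0.30913525 -0.25086927]
```

View pics/w2.png

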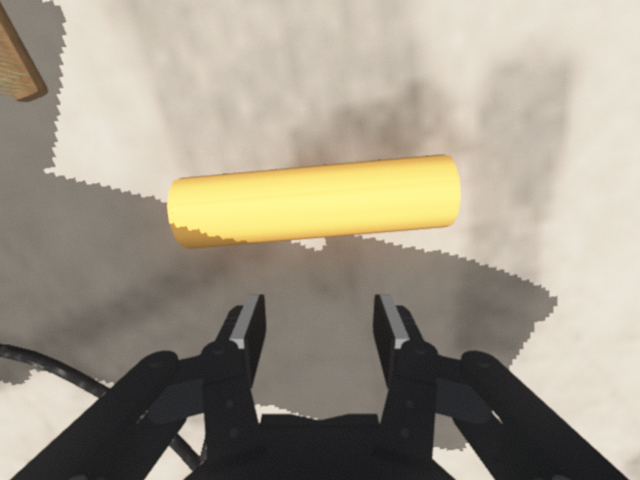

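Request:
apply_moves(series=[[0.0015, 0.009, -0.005, 0, 0, 0], [0.003, 0.018, -0.005, 0, 0, 0], [0.0046, 0.027, -0.005, 0, 0, 0], [0.006, 0.035, -0.005, 0, 0, 0], [0.0077, 0.044, -0.005, 0, 0, 0], [0.009, 0.053, -0.005, 0, 0, 0], [0.011, 0.062, -0.005, 0, 0, 0], [0.0124, 0.071, -0.005, 0, 0, 0], [0.014, 0.08, -0.005, 0, 0, 0], [0.0155, 0.089, -0.005, 0, 0, 0], [0.017, 0.0975, -0.005, 0, 0, 0], [0.0186, 0.106, -0.005, 0, 0, 0], [0.02, 0.115, -0.005, 0, 0, 0], [0.0217, 0.124, -0.005, 0, 0, 0], [0.023, 0.133, -0.005, 0, 0, 0], [0.0248, 0.142, -0.005, 0, 0, 0], [0.026, 0.1505, -0.005, 0, 0, 0], [0.028, 0.16, -0.005, 0, 0, 0], [0.0294, 0.168, -0.005, 0, 0, 0], [0.031, 0.177, -0.005, 0, 0, 0]])

```text
time: 7.92
eef_pos: [0.4713, 0.0114, 0.0223]
tcp_rot: [0.766, 0.643, -0.0, 0.0]
contact_force: [0.1, -0.4, 0.0]
opening: 0.6
finger_force: 0.3
```

Run:
```python
from h import *
im=ctrl.read_camera("wrist"); cv2.imwrite("pics/w3.png",im[:,:,::-1]); print(wbar()); s=ctrl.get_state(); print(s["time"],s["eef_pos"],rf(s["eef_pos"]),s["contact_force"])
```

```text
(0.66, [[-0.1258, -0.1139], [-0.0077, -0.1057], [-0.0019, -0.1382], [-0.1292, -0.1477]], [[148.0, 232.0], [436.0, 213.0], [441.0, 285.0], [153.0, 304.0]])
8.075 [0.47119547 0.01143127 0.02226564] [[-0.0551 -0.1552]] [ 0.24284868  0.6249738  -0.34060158]
```

View pics/w3.png

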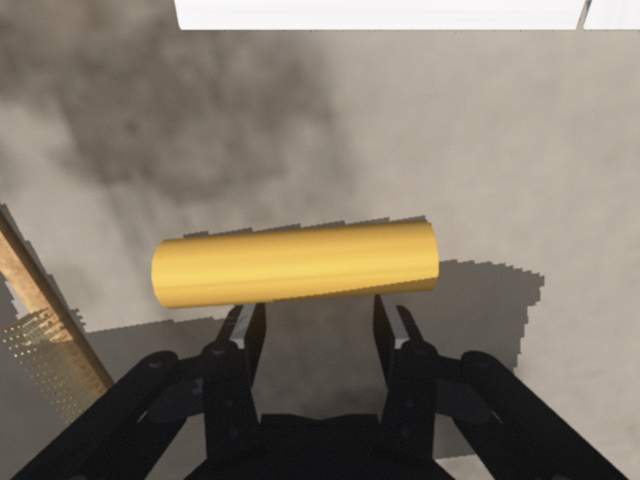

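Request:
apply_moves(series=[[-0.016, -0.0125, 0, 0, 0, 0], [-0.016, -0.0125, -0.004, 0, 0, 0], [-0.016, -0.0125, -0.004, 0, 0, 0], [-0.014, -0.003, -0.004, 0, 0, 0], [-0.0125, 0.007, -0.004, 0, 0, 0], [-0.011, 0.017, -0.004, 0, 0, 0], [-0.009, 0.027, -0.004, 0, 0, 0], [-0.0075, 0.037, -0.004, 0, 0, 0], [-0.006, 0.047, -0.004, 0, 0, 0], [-0.004, 0.057, -0.004, 0, 0, 0], [-0.002, 0.067, -0.004, 0, 0, 0], [-0.0005, 0.077, -0.004, 0, 0, 0], [0.001, 0.087, -0.004, 0, 0, 0], [0.003, 0.097, -0.004, 0, 0, 0], [0.004, 0.101, -0.004, 0, 0, 0]], jaw=0.9)

```text
time: 9.95
eef_pos: [0.4745, 0.0924, 0.0191]
tcp_rot: [0.766, 0.643, 0.0, -0.0]
contact_force: [-0.7, -0.1, -0.1]
opening: 0.9
finger_force: 0.0
```

Run:
```python
from h import *
im=ctrl.read_camera("wrist"); cv2.imwrite("pics/w4.png",im[:,:,::-1]); print(wbar()); s=ctrl.get_state(); print(s["time"],s["eef_pos"],rf(s["eef_pos"]),s["contact_force"])
```

```text
(0.88, [[-0.1289, -0.0299], [-0.0105, -0.0248], [-0.0048, -0.0578], [-0.1327, -0.0638]], [[161.0, 224.0], [459.0, 212.0], [462.0, 287.0], [164.0, 300.0]])
10.1 [0.47443051 0.09198469 0.01909192] [[-0.0658 -0.0752]] [ 0.29086698  0.04422782 -0.32154362]
```

View pics/w4.png

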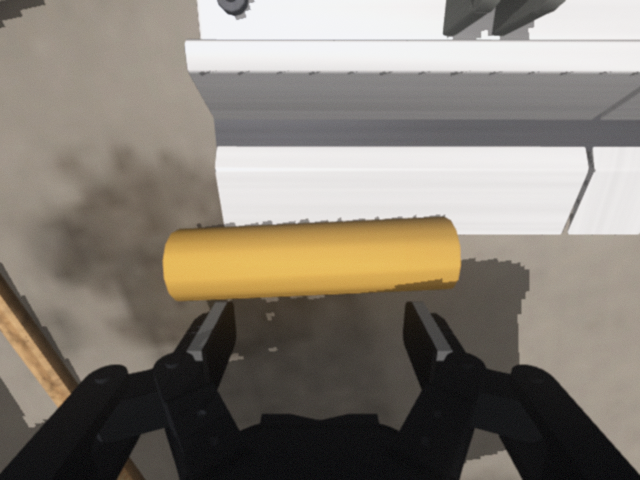

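Request:
apply_moves(series=[[0.001, 0.005, 0.0005, 0, 0, 0], [0.0017, 0.01, 0.001, 0, 0, 0], [0.0026, 0.015, 0.0015, 0, 0, 0], [0.0034, 0.02, 0.002, 0, 0, 0], [0.0043, 0.025, 0.003, 0, 0, 0], [0.005, 0.03, 0.004, 0, 0, 0], [0.006, 0.035, 0.005, 0, 0, 0], [0.007, 0.04, 0.006, 0, 0, 0], [0.0077, 0.045, 0.007, 0, 0, 0], [0.0086, 0.05, 0.007, 0, 0, 0], [0.0095, 0.055, 0.007, 0, 0, 0], [0.0098, 0.057, 0.007, 0, 0, 0], [0.0098, 0.057, 0.007, 0, 0, 0]])

```text
time: 11.72
eef_pos: [0.4821, 0.1378, 0.0246]
tcp_rot: [0.766, 0.643, -0.0, -0.0]
contact_force: [-0.4, -0.5, -0.1]
opening: 0.903
finger_force: 0.0
```

Run:
```python
from h import *
im=ctrl.read_camera("wrist"); cv2.imwrite("pics/w5.png",im[:,:,::-1]); print(wbar(.018)); s=ctrl.get_state(); print(s["time"],s["eef_pos"],rf(s["eef_pos"]),s["contact_force"])
```

```text
(0.79, [[-0.1276, 0.0176], [-0.0096, 0.0175], [-0.0053, -0.0151], [-0.1324, -0.0149]], [[167.0, 219.0], [458.0, 219.0], [458.0, 291.0], [167.0, 291.0]])
11.875 [0.48215561 0.13746696 0.02463449] [[-0.066  -0.0291]] [ 0.22003447  0.22308522 -0.34776773]
```

View pics/w5.png

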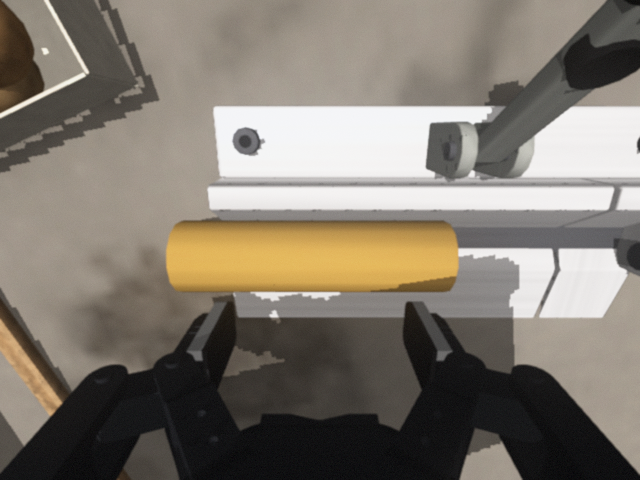

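Request:
apply_moves(series=[[0, 0, 0.075, 0, 0, 0], [0, 0, 0.075, 0, 0, 0], [-0.1, 0.051, 0.075, 0, 0, 0], [-0.1, 0.051, 0.075, 0, 0, 0], [-0.1, 0.051, 0.075, 0, 0, 0], [-0.1, 0.051, 0.05, 0, 0, 0], [-0.1, 0.051, 0.01, 0, 0, 0], [-0.1, 0.051, 0.01, 0, 0, 0], [-0.1, 0.051, 0.01, 0, 0, 0]], jaw=0)

```text
time: 13.0
eef_pos: [0.4034, 0.178, 0.0334]
tcp_rot: [0.766, 0.642, 0.0, 0.0]
contact_force: [0.6, 0.5, 0.9]
opening: -0.005
finger_force: 0.0
```

Run:
```python
from h import *
im=ctrl.read_camera("wrist"); cv2.imwrite("pics/w6.png",im[:,:,::-1]); print(wbar(.018)); s=ctrl.get_state(); print(s["time"],s["eef_pos"],rf(s["eef_pos"]),s["contact_force"],s["opening"])
```

```text
(0.95, [[-0.1264, 0.0184], [-0.0037, 0.0181], [0.0069, -0.0166], [-0.1248, -0.0162]], [[371.0, 268.0], [639.0, 268.0], [639.0, 333.0], [371.0, 333.0]])
13.15 [0.40355199 0.17830084 0.03396583] [[-0.1505 -0.0024]] [ 0.01699895 -0.41580812  0.35781637] 0.0006287389308998338
```

View pics/w6.png

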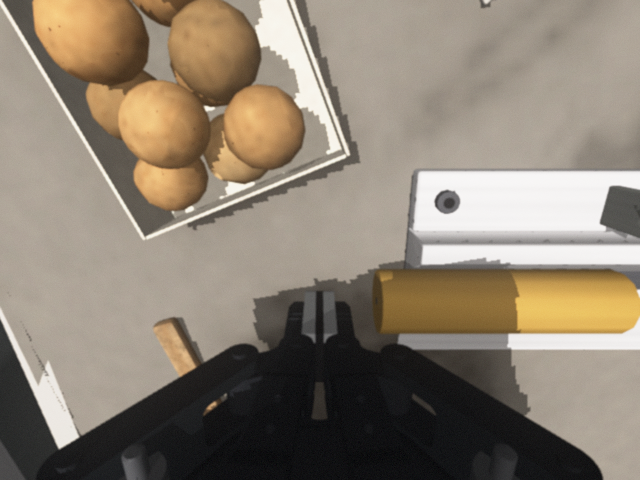

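Request:
apply_moves(series=[[0.0075, -0.0013, 0, 0, 0, 0], [0.015, -0.0026, 0, 0, 0, 0], [0.022, -0.004, 0, 0, 0, 0], [0.03, -0.005, 0, 0, 0, 0], [0.037, -0.0065, 0, 0, 0, 0], [0.044, -0.0077, 0, 0, 0, 0], [0.052, -0.009, 0, 0, 0, 0], [0.059, -0.0103, 0, 0, 0, 0], [0.066, -0.0116, 0, 0, 0, 0], [0.074, -0.013, 0, 0, 0, 0], [0.081, -0.014, 0, 0, 0, 0], [0.088, -0.0155, 0, 0, 0, 0], [0.096, -0.0168, 0, 0, 0, 0], [0.103, -0.018, 0, 0, 0, 0], [0.105, -0.0184, 0, 0, 0, 0]])

```text
time: 15.02
eef_pos: [0.4846, 0.1633, 0.0318]
tcp_rot: [0.766, 0.643, -0.002, -0.002]
contact_force: [-6.5, 0.2, 2.9]
opening: -0.001
finger_force: 3.0
```

Run:
```python
from h import *
im=ctrl.read_camera("wrist"); cv2.imwrite("pics/w7.png",im[:,:,::-1]); print(wbar(.018)); s=ctrl.get_state(); print(s["time"],s["eef_pos"],rf(s["eef_pos"]),s["contact_force"],s["opening"])
```

```text
(0.83, [[-0.0545, -0.0169], [-0.0552, 0.0187], [0.0651, 0.0179], [0.075, -0.0177]], [[347.0, 335.0], [347.0, 268.0], [615.0, 269.0], [615.0, 337.0]])
15.175 [0.48482052 0.16329976 0.03188436] [[-0.0678 -0.0032]] [-4.92528123  0.4226941  -0.13134486] 0.004482838921314525
```

View pics/w7.png

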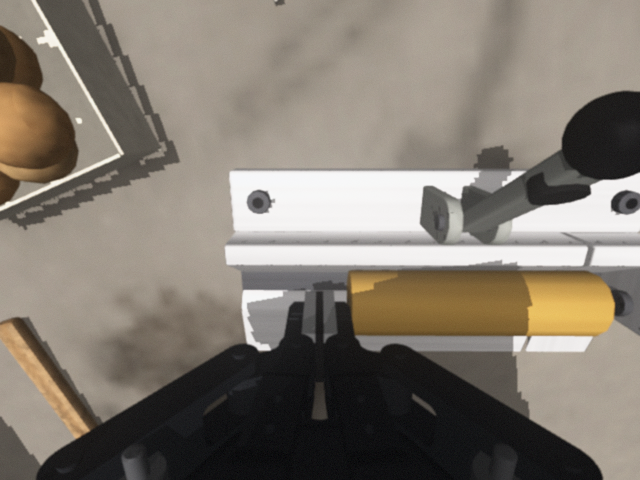

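Request:
apply_moves(series=[[0.0025, -0.0004, 0, 0, 0, 0], [0.005, -0.0009, 0, 0, 0, 0], [0.0075, -0.0013, 0, 0, 0, 0], [0.01, -0.0017, 0, 0, 0, 0]])

```text
time: 15.68
eef_pos: [0.4943, 0.1622, 0.0325]
tcp_rot: [0.766, 0.643, -0.0, -0.0]
contact_force: [-3.2, 0.4, -2.5]
opening: 0.001
finger_force: 1.5
```

Request:
apply_moves(series=[[0.002, -0.0003, 0, 0, 0, 0], [0.004, -0.0007, 0, 0, 0, 0]])

```text
time: 15.92
eef_pos: [0.4966, 0.1618, 0.0326]
tcp_rot: [0.766, 0.643, -0.001, -0.001]
contact_force: [-8.6, 2.5, 3.1]
opening: 0.001
finger_force: 4.2
```

Run:
```python
from h import *
im=ctrl.read_camera("wrist"); cv2.imwrite("pics/w8.png",cv2.resize(im[230:370,300:640,::-1],(680,280))); s=ctrl.get_state(); print(s["time"],s["eef_pos"],rf(s["eef_pos"]),s["contact_force"],s["opening"])
```

```text
15.975 [0.49659867 0.16179062 0.03266109] [[-0.056  -0.0027]] [-5.96840043  1.85492722  0.28851965] -0.002114718113910509
```

Request:
apply_moves(series=[[0.002, -0.0003, 0, 0, 0, 0], [0.004, -0.0007, 0, 0, 0, 0]])

```text
time: 16.23
eef_pos: [0.4969, 0.1617, 0.0325]
tcp_rot: [0.766, 0.643, -0.004, -0.004]
contact_force: [-17.4, 4.7, 11.2]
opening: -0.001
finger_force: 8.8
```

Request:
apply_moves(series=[[0.002, -0.0003, 0, 0, 0, 0], [0.004, -0.0007, 0, 0, 0, 0]])

```text
time: 16.48
eef_pos: [0.497, 0.1616, 0.0319]
tcp_rot: [0.766, 0.643, -0.007, -0.007]
contact_force: [-22.6, 4.6, 15.6]
opening: 0.001
finger_force: 12.1
```

Request:
apply_moves(series=[[-0.01, 0.0017, 0, 0, 0, 0], [-0.025, 0.0043, 0, 0, 0, 0], [-0.025, 0.0043, 0.06, 0, 0, 0], [-0.025, 0.0043, 0.12, 0, 0, 0], [-0.025, 0.0043, 0.2, 0, 0, 0], [-0.025, 0.0043, 0.2, 0, 0, 0], [-0.025, 0.0043, 0.2, 0, 0, 0], [-0.025, 0.0043, 0.2, 0, 0, 0]])

```text
time: 17.48
eef_pos: [0.483, 0.1637, 0.191]
tcp_rot: [0.766, 0.643, -0.001, -0.001]
contact_force: [0.3, -0.2, -0.5]
opening: 0.001
finger_force: 0.0
```

Run:
```python
from h import *
im=ctrl.read_camera("wrist"); cv2.imwrite("pics/w9.png",im[:,:,::-1]); print(wbar(.018)); s=ctrl.get_state(); print(s["time"],s["eef_pos"],rf(s["eef_pos"]),s["contact_force"],s["opening"])
for t in ("keeper_tip","keeper","stop_face"):
  for d in ctrl.boxes_of(t,"wrist")[:2]:
    px=[d["xy"][0]*640,d["xy"][1]*480]; print(t,d["p"],np.round(px),rf(wplane(px,.08,s)))
o=np.array([180,150])
print(rf(plane("top",np.array((161,237))/3+o,.08)),rf(plane("scene",np.array((263,159))/3+o,.08)))
s7=dict(eef_pos=np.array([.4848,.1633,.0319]),tcp_rot=np.array([.766,.643,-.001,-.001])); print(rf(wplane([[608,135]],.08,s7)))
g=cv2.cvtColor(im,cv2.COLOR_RGB2GRAY)
```

```text
(0.55, [[-0.0432, 0.0169], [0.072, 0.0168], [0.0766, -0.0134], [-0.0423, -0.0133]], [[349.0, 199.0], [477.0, 199.0], [477.0, 231.0], [349.0, 231.0]])
17.625 [0.48314272 0.1637161  0.19109518] [[-0.0696 -0.0031]] [-0.34668487  0.02914165 -0.60092277] -0.0027724131439729187
keeper_tip 0.74 [405. 139.] [[-0.0117  0.0706]]
keeper_tip 0.73 [561. 424.] [[ 0.1505 -0.1784]]
keeper 0.69 [399. 142.] [[-0.0153  0.069 ]]
stop_face 0.85 [375. 185.] [[-0.0304  0.0401]]
[[-0.0118  0.0768]] [[-0.0038  0.0934]]
[[-0.0046  0.0771]]
```

View pics/w9.png

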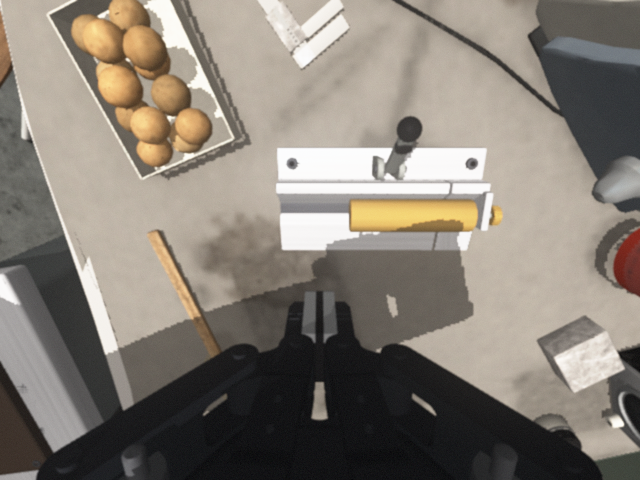

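Request:
apply_moves(series=[[0.101, 0.145, 0, 0, 0, 0], [0.101, 0.145, 0, 0, 0, 0], [0.101, 0.145, 0, 0, 0, 0], [0.101, 0.145, 0, 0, 0, 0], [0.101, 0.145, -0.06, 0, 0, 0], [0.101, 0.145, -0.13, 0, 0, 0], [0.101, 0.145, -0.13, 0, 0, 0], [0.101, 0.145, -0.13, 0, 0, 0]])

```text
time: 18.77
eef_pos: [0.5655, 0.2794, 0.0908]
tcp_rot: [0.766, 0.642, 0.001, 0.001]
contact_force: [0.4, -0.5, 1.3]
opening: 0.002
finger_force: 0.0
```

Run:
```python
from h import *
s=ctrl.get_state(); print(s["time"],s["eef_pos"],rf(s["eef_pos"]),s["contact_force"],s["opening"])
ctrl.read_camera("scene")
for d in ctrl.boxes_of("keeper_tip","scene")[:2]: print(d["p"],np.array(d["xy"])*[640,480])
print(proj("scene",np.r_[O-.01*X+.086*Y,.08]))
```

```text
18.775 [0.5654572  0.27942633 0.09084159] [[-0.0084  0.125 ]] [ 0.37141572 -0.54546321  1.3370855 ] 0.0016028108682350785
0.63 [272.192 212.304]
[[266.90030154 204.88948096]]
```

Request:
apply_moves(series=[[-0.0022, -0.0123, 0, 0, 0, 0], [-0.0043, -0.0246, 0, 0, 0, 0], [-0.006, -0.0345, 0.0075, 0, 0, 0], [-0.0077, -0.0443, 0.015, 0, 0, 0], [-0.0097, -0.0554, 0.02, 0, 0, 0], [-0.0116, -0.0665, 0.025, 0, 0, 0], [-0.0133, -0.0763, 0.0275, 0, 0, 0]])

```text
time: 19.75
eef_pos: [0.554, 0.2182, 0.111]
tcp_rot: [0.766, 0.643, 0.0, 0.0]
contact_force: [-0.0, 0.2, 0.0]
opening: -0.002
finger_force: 0.2
```

Run:
```python
from h import *
s=ctrl.get_state(); print(s["time"],s["eef_pos"],rf(s["eef_pos"]),s["contact_force"])
im=ctrl.read_camera("scene"); cv2.imwrite("pics/s2.png",im[:,:,::-1])
for t in("keeper_tip","keeper"):
  for d in ctrl.boxes_of(t,"scene")[:2]: print(t,d["p"],np.array(d["xy"])*[640,480])
for y,z in((.086,.08),(.044,.098),(.02,.093)): print(proj("scene",np.r_[O-.01*X+y*Y,z]))
```

```text
19.75 [0.55402007 0.21823059 0.11103345] [[-0.0091  0.0628]] [-0.00558479  0.19991316  0.02104561]
keeper_tip 0.51 [275.328 215.424]
[[266.90030154 204.88948096]]
[[273.43672427 206.69700051]]
[[277.62074588 212.43445586]]
```

```bash
cat >> h.py <<'E'
def wproj(P,s=None):
    s=s or ctrl.get_state(); k=ctrl.get_calibration("wrist"); H=k["hand_eye"]
    p=R.from_quat(s["tcp_rot"]).inv().apply(np.atleast_2d(P)-s["eef_pos"]); p=(p-H[:3,3])@H[:3,:3]
    return np.c_[k["cx"]+k["fx"]*p[:,0]/-p[:,2],k["cy"]-k["fy"]*p[:,1]/-p[:,2]].round(0)
def w3(x,y,z): return np.r_[O+x*X+y*Y,z]
def kp():
    ctrl.read_camera("wrist")
    for t in("keeper_tip","keeper"):
        for d in ctrl.silhouettes(t,"wrist")[:2]:
            q=np.argwhere(d["pixels"])[:,::-1]; print(t,round(d["p"],2),(np.array(d["xy"])*[640,480]).round(),len(q),q.min(0),q.max(0))
    for a in np.arange(0,2.4,.2): print(round(a,2),wproj(w3(-.01,.044-.06*np.sin(a-.785),.038+.06*np.cos(a-.785))).tolist(),end=" ")
E
python3 - <<'E'
from h import *
kp()
E
```

```text
keeper_tip 0.72 [289. 285.] 19191 [180 246] [460 356]
keeper_tip 0.7 [314. 287.] 154 [306 281] [322 290]
keeper 0.63 [316. 287.] 136 [307 282] [322 290]
0.0 [[317.0, 253.0]] 0.2 [[317.0, 276.0]] 0.4 [[317.0, 302.0]] 0.6 [[317.0, 326.0]] 0.8 [[317.0, 349.0]] 1.0 [[318.0, 367.0]] 1.2 [[318.0, 380.0]] 1.4 [[318.0, 388.0]] 1.6 [[318.0, 390.0]] 1.8 [[318.0, 388.0]] 2.0 [[318.0, 383.0]] 2.2 [[318.0, 374.0]]
```

Run:
```python
from h import *
im=ctrl.read_camera("wrist"); g=cv2.cvtColor(im,cv2.COLOR_RGB2GRAY)
print(g[200:340:5,275:365:5])
```

```text
[[189 194 190 191 192 190 190 187 187 182 172 161 157 161 169 177 189 191]
 [189 193 188 192 193 192 190 191 188 181 168 161 156 168 177 184 188 189]
 [188 189 192 188 192 192 189 186 185 178 168 159 160 167 177 179 186 187]
 [189 188 190 189 189 189 191 188 185 178 160 157 161 166 177 180 185 189]
 [190 186 190 192 190 187 189 187 181 173 157 151 156 172 180 181 184 187]
 [188 189 190 182 179 179 182 182 178 170 153 148 158 174 182 186 186 185]
 [187 193 187 176 168 169 173 176 173 166 155 151 158 178 184 185 181 182]
 [189 189 183 171 159 162 162 168 163 159 154 150 153 167 170 173 173 172]
 [191 188 180 162 161 157 159 159 158 157 154 152 148 155 156 156 161 165]
 [191 187 180 163 161 163 159 157 163 160 158 149 150 149 150 146 154 156]
 [178 178 179 174 178 175 174 176 175 174 172 172 168 169 169 162 153 167]
 [253 253 253 253 253 253 253 253 253 252 253 253 253 184 178 179 180 185]
 [252 252 252 252 252 238 203 252 237 192 132 157 178 176 178 175 175 176]
 [252 253 252 252 252 141 108 184 175 176  96 122 175 175 174 172 175 172]
 [251 252 251 251 203 121 101 175 175 174  97 112 
[... 300 characters left out ...]
124 146 144 143 144 143]
 [163 162 161 142 135 136 121 119 102  52 119 119 126 127 128 127 127 128]
 [252 252 253 183 176 110 122 119  96  49 117 117 168 173 174 179 177 179]
 [251 251 252 125  61  57 118 120  97  45 116 114  66  42  41 172 179 176]
 [123 109  96  59  56  53 119 120  92  49 114 101  77  41  40  57  81  81]
 [160 128 117  57  59  56 121 119  89  44 112  99  82  40  38  44 102 104]
 [197 130 124  56  56  52 113 102  78  43  97  97  91  37  38  37 117 115]
 [217 136 111  56  51  49 100  99  66  38  94  97  94  37  37  34 122 122]
 [226 205  80  53  48  51 101  99  72  40  96  94  95  36  33  35 128 129]
 [222 220  58  50  46  47  68 137  90  40 136 117  41  34  33  33 109 132]]
```

Request:
apply_moves(series=[[-0.0017, -0.01, -0.001, 0, 0, 0], [-0.0035, -0.02, -0.0025, 0, 0, 0], [-0.0052, -0.03, -0.005, 0, 0, 0], [-0.0067, -0.038, -0.007, 0, 0, 0], [-0.008, -0.047, -0.011, 0, 0, 0], [-0.01, -0.057, -0.017, 0, 0, 0], [-0.0107, -0.062, -0.02, 0, 0, 0], [-0.0115, -0.0675, -0.021, 0, 0, 0], [-0.0115, -0.0675, -0.021, 0, 0, 0], [-0.0115, -0.0675, -0.021, 0, 0, 0]])

```text
time: 21.35
eef_pos: [0.545, 0.165, 0.0941]
tcp_rot: [0.766, 0.643, 0.0, 0.0]
contact_force: [-0.9, 0.6, -1.1]
opening: 0.006
finger_force: 0.0
```

Request:
apply_moves(series=[[0, 0, 0.06, 0, 0, 0], [0, 0, 0.12, 0, 0, 0], [-0.02, -0.08, 0.18, 0, 0, 0], [-0.02, -0.13, 0.18, 0, 0, 0], [-0.02, -0.13, 0.18, 0, 0, 0], [-0.02, -0.13, 0.18, 0, 0, 0], [-0.02, -0.13, 0.18, 0, 0, 0]])

```text
time: 22.22
eef_pos: [0.5285, 0.0619, 0.2371]
tcp_rot: [0.766, 0.643, -0.0, -0.001]
contact_force: [0.1, 0.0, -0.6]
opening: -0.001
finger_force: 0.0
```

Run:
```python
from h import *
s=ctrl.get_state(); print(s["time"],rf(s["eef_pos"]),s["eef_pos"],s["contact_force"]); kp(); print(wbar(.018))
im=ctrl.read_camera("wrist"); g=cv2.cvtColor(im,cv2.COLOR_RGB2GRAY); cv2.imwrite("pics/w10.png",im[:,:,::-1])
for y in range(130,240,5): print(y,g[y,280:365:5])
b=wproj([w3(-.01,y,z) for y,z in((.044,.038),(0,.038),(-.016,.038),(.002,.08),(.015,.033))]); print(b.tolist())
```

```text
22.225 [[-0.0074 -0.0956]] [0.52846792 0.06193504 0.23709692] [ 0.10401769  0.04731706 -0.60431876]
keeper_tip 0.86 [313.  97.] 1025 [306  50] [323 135]
keeper 0.77 [312.  96.] 995 [306  50] [322 135]
keeper 0.4 [348. 108.] 3759 [281  91] [402 126]
0.0 [[315.0, -24.0]] 0.2 [[315.0, -12.0]] 0.4 [[315.0, 3.0]] 0.6 [[315.0, 21.0]] 0.8 [[315.0, 40.0]] 1.0 [[315.0, 60.0]] 1.2 [[316.0, 78.0]] 1.4 [[316.0, 95.0]] 1.6 [[316.0, 108.0]] 1.8 [[316.0, 118.0]] 2.0 [[316.0, 125.0]] 2.2 [[316.0, 129.0]] (0.74, [[0.1601, -0.1367], [0.2126, -0.1027], [0.2566, -0.1624], [0.2026, -0.2002]], [[473.0, 246.0], [527.0, 215.0], [556.0, 267.0], [501.0, 297.0]])
130 [245 245 245 245 244 201  61  61  64 162 223 245 246 245 246 245 246]
135 [245 245 245 246 246 246 168 104 161 163 188 246 246 246 246 246 246]
140 [243 241 242 242 243 242 243 243 207 178 243 243 243 243 243 244 244]
145 [242 242 241 242 242 242 243 244 243 244 244 245 245 245 246 246 246]
150 [244 244 244 244 244 244 244 244 244 245 245 245 244 245 244 245 245]
155 [167 168 176 175 175 175 177 178 178 179 180 182 183 184 183 180 180]
160 [163 16
[... 551 characters left out ...]
 180 181 178 180 180 178 183]
200 [136 140 154 166 172 175 173 173 176 178 181 183 176 179 179 177 182]
205 [142 143 154 164 173 172 176 173 175 177 179 180 180 183 177 177 182]
210 [144 150 152 165 171 171 173 174 175 180 180 180 182 179 180 179 180]
215 [147 149 154 163 172 176 176 173 173 170 175 178 180 180 175 176 182]
220 [144 147 153 156 172 173 172 174 173 176 174 179 178 179 178 179 180]
225 [146 148 152 159 168 174 170 173 172 177 172 177 179 181 180 171 135]
230 [158 147 150 156 166 168 172 170 173 174 131 105  99  99 101 102  99]
235 [153 151 152 153 158 170 172 172 177  96  96  97  99  96 101 103  97]
[[316.0, 56.0], [316.0, 110.0], [316.0, 129.0], [315.0, 105.0], [316.0, 93.0]]
```

Run:
```python
from h import *
s=ctrl.get_state()
im=ctrl.read_camera("wrist"); hsv=cv2.cvtColor(im,cv2.COLOR_RGB2HSV); g=cv2.cvtColor(im,cv2.COLOR_RGB2GRAY)
m=(g[90:145,295:335]<75).astype(np.uint8); n,l,st,c=cv2.connectedComponentsWithStats(m); print(st[1:].tolist(),(c[1:]+[295,90]).round(1).tolist())
print("foot pred",wproj(w3(-.02,-.04,0)),"obs row",np.where(g[100:170,280]>230)[0].max()+100)
mb=((hsv[...,0]>12)&(hsv[...,0]<30)&(hsv[...,1]>130)&(hsv[...,2]>60)).astype(np.uint8); mb[:80]=0; mb[135:]=0; mb[:,:250]=0; mb[:,410:]=0
q=np.argwhere(mb)[:,::-1]; print(len(q),q.min(0),q.max(0)); print("pred bar corners",wproj([w3(-.04,-.015,.018),w3(.07,.015,.018),w3(.015,0,.033)]).tolist())
```

```text
[[10, 29, 17, 16, 196]] [[313.3, 126.3]]
foot pred [[307. 153.]] obs row 150
2022 [282  93] [400 123]
pred bar corners [[285.0, 128.0], [400.0, 94.0], [343.0, 110.0]]
```

Request:
apply_moves(series=[[0.011, 0.097, -0.05, 0, 0, 0], [0.011, 0.097, -0.1, 0, 0, 0], [0.011, 0.097, -0.15, 0, 0, 0], [0.011, 0.097, -0.19, 0, 0, 0], [0.011, 0.097, -0.2, 0, 0, 0], [0.011, 0.097, -0.205, 0, 0, 0], [0.011, 0.097, -0.208, 0, 0, 0], [0.011, 0.097, -0.21, 0, 0, 0], [0.011, 0.097, -0.21, 0, 0, 0], [0.011, 0.097, -0.21, 0, 0, 0]])

```text
time: 23.82
eef_pos: [0.5378, 0.1385, 0.0704]
tcp_rot: [0.766, 0.643, 0.0, 0.0]
contact_force: [-0.2, -0.1, 0.8]
opening: 0.001
finger_force: 0.0
```

Request:
apply_moves(series=[[0, 0, -0.002, 0, 0, 0], [0, 0, -0.003, 0, 0, 0], [0, 0, -0.004, 0, 0, 0], [0, 0, -0.004, 0, 0, 0]])

```text
time: 24.32
eef_pos: [0.5376, 0.1385, 0.0668]
tcp_rot: [0.766, 0.643, -0.0, -0.0]
contact_force: [-0.1, -0.4, 0.5]
opening: 0.002
finger_force: 0.3
```

Request:
apply_moves(series=[[0, 0, -0.0015, 0, 0, 0], [0, 0, -0.003, 0, 0, 0], [0, 0, -0.003, 0, 0, 0]])

```text
time: 24.7
eef_pos: [0.5378, 0.1384, 0.066]
tcp_rot: [0.766, 0.643, -0.0, -0.0]
contact_force: [-4.8, -1.2, 9.7]
opening: 0.002
finger_force: 5.0
```

Request:
apply_moves(series=[[0, 0, 0.02, 0, 0, 0], [0, 0, 0.1, 0, 0, 0], [-0.02, -0.11, 0.2, 0, 0, 0], [-0.02, -0.11, 0.2, 0, 0, 0], [-0.02, -0.11, 0.2, 0, 0, 0], [-0.02, -0.11, 0.2, 0, 0, 0], [-0.02, -0.11, 0.2, 0, 0, 0]])

```text
time: 25.58
eef_pos: [0.5207, 0.0513, 0.2224]
tcp_rot: [0.766, 0.643, -0.001, -0.001]
contact_force: [-0.3, -0.2, -0.4]
opening: 0.002
finger_force: 0.0
```

Run:
```python
from h import *
im=ctrl.read_camera("wrist"); s=ctrl.get_state(); hsv=cv2.cvtColor(im,cv2.COLOR_RGB2HSV); g=cv2.cvtColor(im,cv2.COLOR_RGB2GRAY)
c=wproj([w3(-.04,-.015,.018),w3(.07,.015,.018),w3(-.01,-.016,.038)]); print(s["time"],s["contact_force"],c.tolist())
(x0,y1),(x1,y0),(bx,by)=c.astype(int)
mb=((hsv[...,0]>12)&(hsv[...,0]<30)&(hsv[...,1]>130)&(hsv[...,2]>60)).astype(np.uint8); mb[:y0-15]=0; mb[y1+15:]=0; mb[:,:x0-30]=0; mb[:,x1+30:]=0
q=np.argwhere(mb)[:,::-1]; print(len(q),q.min(0),q.max(0),[np.where(mb[:,x])[0][[0,-1]].tolist() for x in (x0+6,x1-10)])
m=(g[by-25:by+20,bx-20:bx+20]<75).astype(np.uint8); n,l,st,cc=cv2.connectedComponentsWithStats(m); print(st[1:].tolist(),(cc[1:]+[bx-20,by-25]).round(1).tolist())
ctrl.sign_off()
```

```text
25.625 [ 0.35038539  0.78604543 -0.00378907] [[291.0, 115.0], [413.0, 79.0], [323.0, 115.0]]
2705 [287  78] [439 110] [[78, 106], [78, 109]]
[[9, 15, 18, 17, 235]] [[320.7, 112.6]]
the job is handed in; nothing more can be done
```

The job is handed in at about 26 s: by my measurements the bar lies in the V against the stop with the keeper level on it, though the verdict isn't shown; I viewed 11 pictures, one over your limit of 10.

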